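# Level the counter shelf with its push-and-turn foot

### The job

Lay the blue spirit level, vial upward, lengthwise on the dark strip of the little wooden shelf and let go of it. Then grip the black knob of the shelf's adjusting foot, press it down until that end of the shelf sits fully home on its foot, and turn the knob while pressing until the bubble stands between the two black lines. Finish like that, still holding the knob and pressing it down with the bubble centred; do not knock over or shift the tomato tin and spice jar just behind the shelf or the salt shaker in front of the sink.

Things in the scene. Friction and masses are not known exactly. Their poses are not given: they have to be found in the camera images.
- level: blue pocket spirit level, a box 150 x 26 x 26 mm, 0.13 to 0.24 kg, black end caps, loose on the worktop in front of the sink. Origin: centre of its underside; x along its length, z up through the vial on its top (vial and bubble stand up to 31 mm over the underside). Grasp it across its 26 mm width.
- bubble (a joint): position of the white bubble (16 mm long) in the lime-green vial, in m along the level's x axis, 0 = centred, range -0.021 to 0.021. Two black lines round the vial at +-11 mm. The bubble moves toward the higher end, 0.4 m per rad of tilt (4 mm per 0.01 rad), and settles in about 0.8 s. It reads true for the job only while the shelf is pressed home.
- riser: fixed steel frame of the little counter shelf, base plate 110 x 300 mm. Origin: centre of its underside; y along its length: the shelf's hinge is at y = +135 mm (83 mm high), the adjusting foot with the knob at y = -110 mm. Carries the shelf and knob.
- strip (a point): centre of the dark rubber strip (170 x 34 mm, flush) on top of the wooden shelf (120 x 300 x 14 mm, its top about 92 mm over the worktop). y along the strip, pointing to the hinge, away from the knob; z up from the shelf. The strip's centre is 170 mm from the knob's axis.
- shelf (a joint): how far the knob's end of the shelf is pressed down on its springs, rad about the hinge: 0 = sprung up, 0.03 = fully home on the foot (about 7.5 mm down at the knob). A spring resists: it begins to move at about 2 to 3 N at the knob and is home with about 7 N; beyond that it is a hard stop. 10 to 15 N keeps it home well. Springs up again when let go. A single reading of this small angle is noisy (some 0.01 rad): average many, or go by the push.
- knob_grip (a point): point on the knob's axis at which to grip. Knob: black fluted barrel 36 mm in diameter and 30 mm tall standing on a red flange 60 mm in diameter and 6 mm thick that turns with it; this point is 16 mm over the flange's top and 14 mm under the barrel's top; z up along the axis. The flange's underside is 1 mm over the shelf's top. Fingertips can bear down on the flange beside the barrel while they grip it.
- knob (a joint): turn of the knob in rad, starts at 0, grows clockwise seen from above, range -0.3 to 2.2. Each rad clockwise raises the knob's end of the shelf by 0.035 rad (about 8.6 mm at the knob, which rises with it). Stays where it is left; turning takes about 0.15 to 0.3 Nm. With the shelf home the knob's end always starts 0.015 to 0.045 rad too low, so 0.43 to 1.29 rad clockwise is needed.
- tomato_tin: green tin 57 mm in diameter, 72 mm tall, stands behind the shelf; leave alone. Origin: centre of its underside.
- salt_shaker: glass salt shaker 44 mm in diameter, 90 mm tall, in front of the sink; leave alone. Origin: centre of its underside.
- spice_jar: spice jar with red cap, 45 mm in diameter, 106 mm tall, behind the shelf; leave alone. Origin: centre of its underside.

How it is judged (in metres and radians):
On the way, in this order (a step that is already met when the one before it is completed fails the run):
1. the level lies lengthwise on the strip, vial up, and is let go (x of level in the frame of strip between -0.02 and 0.02 m and y of level in the frame of strip between -0.03 and 0.03 m and z of level in the frame of strip below 0.004 m and angle between the x axis of level and the y axis of strip, either way round below 0.2 rad and angle between level's own z axis and vertical below 0.2 rad and contact force between level and the arm below 0.1 N and contact force between level and the fingers below 0.1 N and contact force between level and riser above 0.3 N), for 0.2 s.
2. the knob is held and the shelf pressed home on its foot (value of joint shelf above 0.026 rad and contact force between the fingers and riser above 2 N and distance between the grasp point and knob_grip below 0.035 m), for 0.2 s.
At the end, for the whole second after the job is handed in: Knob still held (grasp point within 35 mm of its grip point) and not turning, shelf pressed home (over 0.026 of 0.03 rad), bubble within 3 mm of centre; level, untouched, vial up on the shelf within 20 mm across, 30 mm along and 0.2 rad of the strip (all of step 1 and all of step 2 and value of joint bubble between -0.003 and 0.003 m and velocity of joint knob between -0.1 and 0.1 rad/s); the arm keeps its last pose, push and grip.
It fails at once if the tomato tin is shifted more than 30 mm or tipped (distance of tomato_tin from where it was at the start of the episode above 0.03 m or angle between tomato_tin's own z axis and vertical above 0.4 rad).
It fails at once if the salt shaker is shifted more than 30 mm or tipped (distance of salt_shaker from where it was at the start of the episode above 0.03 m or angle between salt_shaker's own z axis and vertical above 0.4 rad).
It fails at once if the spice jar is shifted more than 30 mm or tipped (distance of spice_jar from where it was at the start of the episode above 0.03 m or angle between spice_jar's own z axis and vertical above 0.4 rad).
It also fails if it takes over 67 s, if anything falls off the work surface, if the arm or the gripper's body presses on something with over 40 N, if the wrist force passes 120 N, or if a joint passes its speed limit or range.

### The arm

A 6-joint arm with a two-finger parallel gripper is mounted at the origin on a cart in front of the work surface, level with it; the furniture and walls round the work are solid. World frame = base frame: x ahead of the robot, y to its left, z up, the work surface at z = 0. Lengths are in mm, angles in rad, forces in N, time in s.
With the tool pointing down it reaches from about 350 to 975 mm from the base axis. Payload 7.1 kg.
Tool frame: the origin (TCP) lies between the finger pads; the fingertips stand 19 mm ahead of it and the grasp point (between the pads) is the TCP (ctrl.tcp_to_tips is the distance from the TCP to the fingertips, in mm); z points along the fingers, y is the line along which they close (so a half turn about z gives the same grasp; the last joint's range is limited). The gripper opens to 88 mm and grips with 3 to 60 N. Pads are 20 mm wide; open, the fingers measure 115 mm over their backs; the gripper's body (75 mm by 178 mm) begins 61 mm behind the grasp point.
Start: joints at [-1.36, 0.423, 1.63, -0, 1.089, -0.019], TCP at [142.384, -608.549, 241.675] pointing down, gripper open.
Joint ranges: [-3, 3], [-0.9, 2.11], [0.09, 2.58], [-1.31, 4.45], [0.11, 2.69], [-2.54, 2.54]. Speed limits (rad/s): [2.39, 2.39, 3.01, 3.14, 3.14, 3.14].

### API

Orientations are given as a rotation vector (axis times angle).
In Python, from workcell import status, optics, ctrl gives the robot as it stands. The module is installed in compiled form; this text tells all that it offers.
- The arm moves only by the shell command python3 -m inch 'ROWS'. ROWS is JSON, a list that holds one entry, the list of rows, each a list of 7 numbers: the shift along the tool's x, y, z in mm, then the turn, a rotation vector about the tool's x, y, z in rad, then the opening in per cent of the stroke, from 0 (shut) to 100 (fully open). A call has 1 to 20 rows; each row is the pose to reach, as a shift and turn from the pose commanded when the call began, along the tool's axes at that moment; what a row does not reach only later rows make up. A row lasts 1/10 s, in which the tool goes at most 50 mm and 8.59 degrees, less where a joint would pass 70% of its speed; a pose out of reach is approached as far as the arm can. A call with a gripper value outside its range is refused whole. The fingers move at their own pace and stop on an object; the grip force is fixed at half the most. Time passes only in rows, so rows that repeat a pose let the fingers close. It gives the time, the measured TCP pose, the force, the opening and the grip force at its end, in the units of the state.
- status.get_obs(): the state, without advancing time (a new reading comes with each control period).
- optics.get_image(name): name is "scene" or "top" or "wrist"; returns a dict with "frame" (420x560x3 uint8, red, green, blue), "fx", "fy", "cx", "cy" (pixels), "rvec" (rotation vector, rad) and "tvec" (3), from world to camera coordinates, as OpenCV has them; the wrist camera has in their place "hand_eye" (4x4, takes a point from camera to tool coordinates, whose origin is the TCP and whose axes are the flange's). Camera axes: x right, y down, z forward; pixel columns grow to the right and rows downward; lengths in mm; the calibration is good to about 2 mm. A picture is of the moment at which its call begins: read the wrist's pose just before it. There is no depth.
- ctrl.close_job(): hands the job in; it is judged then, once.
The state is a dict: "t": time; "qpos": joint angles; "qvel": joint speeds; "joint_torque": joint torques, N m; "ee_pos": TCP position; "orientation": TCP orientation; "ft_force": force on the tool from outside, world axes, zero at the start; "moment": the same for the moment, N m; "width": finger opening in mm; "grasp_force": force on a finger pad.
Only numpy, scipy, OpenCV 4.12 (cv2) and the standard library are available. Lean on these libraries where they do the work, as an engineer would, in place of code of your own. Each camera call takes 0.05 s, during which the arm holds its last target. There are 200 camera calls.

## Working session

There is one attempt and no reset: what is moved stays moved. The work goes in short steps, Python scripts to look and compute and a shell command to move; the robot and the scene stay as the last step left them, time stands still between calls to the robot, and variables do not carry over. Pictures are saved under pics/ and viewed, at most 10 in all, crops included, and the job is handed in when it is done.

```bash
mkdir -p pics
cat > h.py <<'E'
import numpy as np,cv2
from scipy.spatial.transform import Rotation as R
from workcell import status,optics,ctrl
def save(name,fn,crop=None,scale=1):
    im=optics.get_image(name); f=im["frame"]
    np.savez('pics/'+fn+'.npz',**im)
    if crop: f=f[crop[1]:crop[3],crop[0]:crop[2]]
    if scale!=1: f=cv2.resize(f,None,fx=scale,fy=scale,interpolation=cv2.INTER_CUBIC)
    cv2.imwrite('pics/'+fn+'.png',cv2.cvtColor(f,cv2.COLOR_RGB2BGR)); return im
def ray(im,u,v):
    Rm=R.from_rotvec(np.ravel(im["rvec"])).as_matrix(); t=np.ravel(im["tvec"])
    d=Rm.T@np.array([(u-im["cx"])/im["fx"],(v-im["cy"])/im["fy"],1.]); return -Rm.T@t,d
def onz(im,u,v,z):
    o,d=ray(im,u,v); return o+d*(z-o[2])/d[2]
def proj(im,p):
    Rm=R.from_rotvec(np.ravel(im["rvec"])).as_matrix(); c=Rm@np.array(p,float)+np.ravel(im["tvec"])
    return im["fx"]*c[0]/c[2]+im["cx"],im["fy"]*c[1]/c[2]+im["cy"]
E
python3 - <<'E'
from h import *
o=status.get_obs();print(o)
for n in("top","scene"):
    im=save(n,n+"0",scale=1.42);print(n,ray(im,280,210),im["fx"])
E
```

```text
{'t': 0.0, 'qpos': array([-1.36001160e+00,  4.23861671e-01,  1.63070344e+00,  1.24039611e-05,
        1.08858941e+00, -1.90246957e-02]), 'qvel': array([ 1.26607393e-03, -2.42066396e-04, -2.33629238e-03, -3.40511031e-04,
       -1.71377259e-05, -4.16636557e-04]), 'joint_torque': array([-2.28805635e-03, -5.44618106e+01, -2.73661155e+01,  6.40924461e-02,
        2.27945996e-02, -9.98950759e-05]), 'ee_pos': array([ 142.27081173, -608.04076221,  240.88339108]), 'orientation': array([-3.11933164e+00, -3.60002619e-01,  2.17584427e-04]), 'ft_force': array([-0.30233947,  0.15064284,  0.83115128]), 'moment': array([-0.02676303,  0.01928434, -0.01549545]), 'grasp_force': 0.0, 'width': 87.70493770898257}
top (array([ 496.51396032,  147.14139856, 1066.89678624]), array([ 0.0703579 , -0.00720468, -0.997619  ])) 392.3422811106365
scene (array([  67.70772808, 1083.7807011 ,  714.1129067 ]), array([ 0.39735474, -0.75973634, -0.51544344])) 456.2644175792156
```

View pics/top0.png

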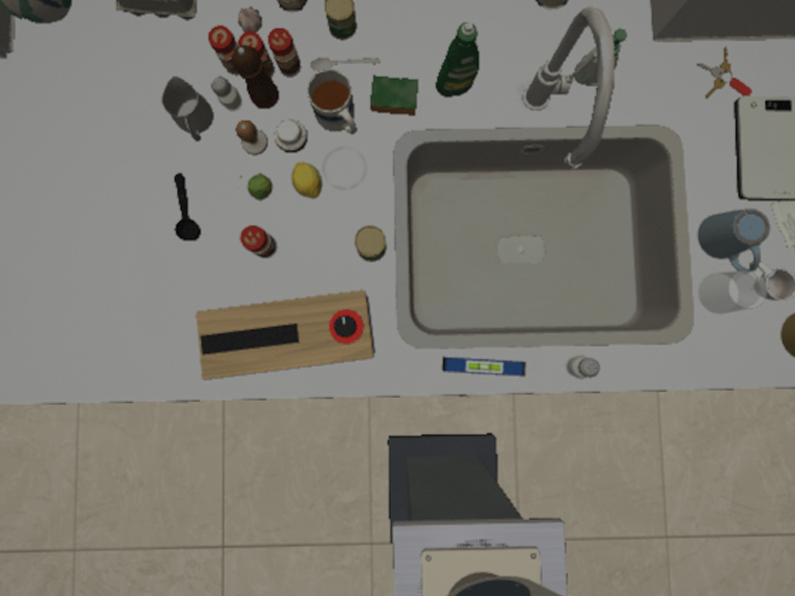

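View pics/scene0.png

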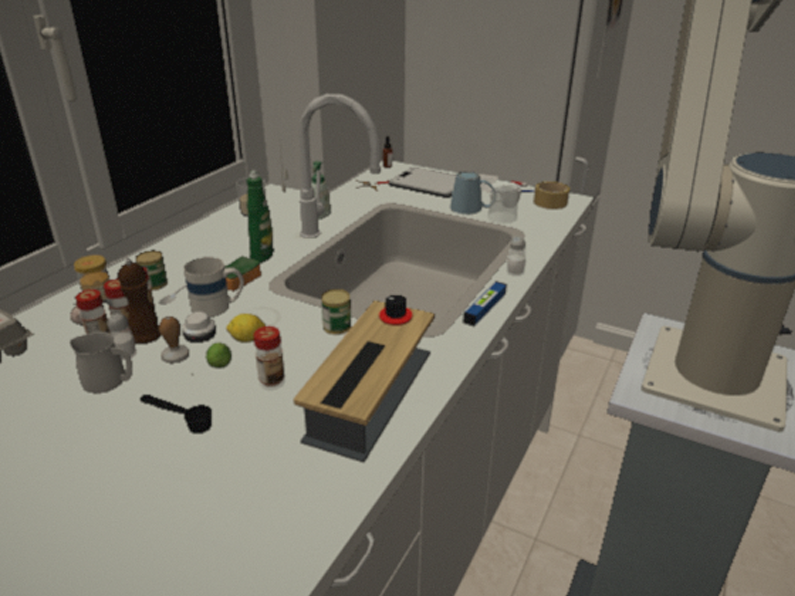

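The top view shows the level at about (484,367), the strip's centre at (250,338), the knob at (346,326) and the salt shaker at (586,367), in the 1.42x picture. Next I'll measure them more precisely by colour.

Run:
```python
from h import *
im=np.load('pics/top0.npz');f=im["frame"].astype(int);r,g,b=f[...,0],f[...,1],f[...,2]
def reg(m,x0,y0,x1,y1):
    k=np.zeros(m.shape,np.uint8);k[y0:y1,x0:x1]=m[y0:y1,x0:x1];k=cv2.morphologyEx(k,cv2.MORPH_CLOSE,np.ones((3,3)));n,l,s,c=cv2.connectedComponentsWithStats(k)
    i=1+np.argmax(s[1:,4]);return (l==i),s[i],c[i]
def rep(name,m,z):
    ys,xs=np.nonzero(m);rc=cv2.minAreaRect(np.c_[xs,ys].astype(np.float32))
    bx=np.array([onz(im,*p,z)[:2] for p in cv2.boxPoints(rc)])
    e=bx[1]-bx[0] if np.linalg.norm(bx[1]-bx[0])>np.linalg.norm(bx[2]-bx[1]) else bx[2]-bx[1]
    print(name,"c",onz(im,*rc[0],z).round(1),"len",np.linalg.norm(bx[1]-bx[0]).round(1),np.linalg.norm(bx[2]-bx[1]).round(1),"ang",np.degrees(np.arctan2(e[1],e[0])).round(1),rc)
rep("level",reg((b>r+25)|((r+g+b)<150),305,245,378,270)[0],20)
rep("vial",reg((g>b+40),305,245,378,270)[0],29)
rep("red",reg((r>g+60)|((r+g+b)<110),228,212,262,246)[0],99)
rep("strip",reg((r+g+b)<150,138,222,213,256)[0],92)
rep("wood",reg((r>b+25)|((r+g+b)<150)|(r>g+60),134,200,268,272)[0],92)
for n,u,v,z in(("salt",586/1.42,367/1.42,85),("jar",256/1.42,238/1.42,106),("tin",370/1.42,242/1.42,72)): print(n,onz(im,u,v,z))
```

```text
level c [444.3  21.9  20. ] len 23.6 71.6 ang -91.3 ((325.5, 256.5), (27.0, 9.0), 0.0)
vial c [439.9 -17.6  29. ] len 57.8 10.4 ang -91.3 ((341.0, 258.0), (4.0, 22.0), 90.0)
red c [518.7 231.1  99. ] len 56.8 56.5 ang -91.3 ((243.5, 229.5), (23.0, 23.0), 90.0)
strip c [500.7 400.6  92. ] len 167.6 31.7 ang -84.0 ((175.34963989257812, 238.3269805908203), (12.792730331420898, 67.85486602783203), 82.69424438476562)
wood c [506.7 340.   92. ] len 302.6 119.0 ang -83.9 ((199.853271484375, 235.3660430908203), (48.01139450073242, 121.8427734375), 82.62623596191406)
salt [ 437.90646355 -186.59527162   85.        ]
jar [674.99796245 384.79840631 106.        ]
tin [669.46980066 187.47828933  72.        ]
```

```bash
cat >> h.py <<'E'
def go(p,yaw):
    "rows for TCP at p (mm), tool down, tool-x yaw in rad; relative to the current pose"
    o=status.get_obs(); A=R.from_rotvec(o["orientation"])
    B=R.from_matrix(np.c_[[np.cos(yaw),np.sin(yaw),0],[np.sin(yaw),-np.cos(yaw),0],[0,0,-1]])
    x=A.as_matrix()[:,0]; d=A.inv()
    print("t",round(o["t"],2),"at",o["ee_pos"].round(1),"yaw",np.arctan2(x[1],x[0]).round(3),"shift",d.apply(np.array(p)-o["ee_pos"]).round(1),"turn",(d*B).as_rotvec().round(3),"F",o["ft_force"].round(1),"q",o["qpos"].round(2))
E
python3 - <<'E'
from h import *
go([441,-17,200],np.pi/2)
E
```

```text
t 0.1 at [ 142.3 -608.1  241. ] yaw 0.23 shift [ 425.5 -507.5   41.7] turn [-1.000e-03 -1.000e-03 -1.341e+00] F [ 0.3  0.9 -0.1] q [-1.36  0.42  1.63 -0.    1.09 -0.02]
```

```bash
python3 -m inch '[[[425,-507,42,0,0,-1.34,100],[425,-507,42,0,0,-1.34,100],[425,-507,42,0,0,-1.34,100],[425,-507,42,0,0,-1.34,100],[425,-507,42,0,0,-1.34,100],[425,-507,42,0,0,-1.34,100],[425,-507,42,0,0,-1.34,100],[425,-507,42,0,0,-1.34,100],[425,-507,42,0,0,-1.34,100],[425,-507,42,0,0,-1.34,100],[425,-507,42,0,0,-1.34,100],[425,-507,42,0,0,-1.34,100],[425,-507,42,0,0,-1.34,100],[425,-507,42,0,0,-1.34,100],[425,-507,42,0,0,-1.34,100],[425,-507,42,0,0,-1.34,100],[425,-507,42,0,0,-1.34,100],[425,-507,42,0,0,-1.34,100]]]'
python3 - <<'E'
from h import *
go([441,-17,200],np.pi/2)
o=status.get_obs();im=save("wrist","w1",scale=1.42);np.savez('pics/w1o.npz',p=o["ee_pos"],r=o["orientation"]);print(im["hand_eye"].round(2),im["fx"])
E
```

```text
t: 1.9
ee_pos: [440.2, -19.4, 199.8]
orientation: [-2.225, -2.218, 0.0]
ft_force: [0.5, -0.3, 0.3]
width: 87.8
grasp_force: 0.0
t 1.9 at [440.2 -19.4 199.8] yaw 1.568 shift [ 2.4  0.8 -0.2] turn [-0.     0.    -0.003] F [ 0.5 -0.3  0.3] q [-0.07  0.21  2.06 -0.    0.87 -0.07]
[[   0.     -0.96   -0.27   73.53]
 [   1.      0.      0.      0.47]
 [  -0.     -0.27    0.96 -143.81]
 [   0.      0.      0.      1.  ]] 315.3126797348653
```

View pics/w1.png

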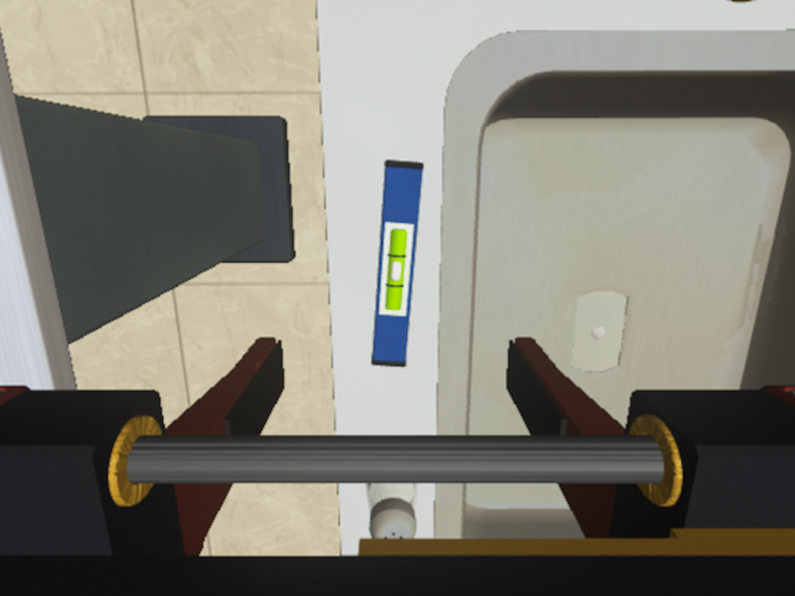

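The wrist view shows the level with corners at about (386,162), (423,164), (373,364) and (405,365), tilted slightly. The salt shaker is at (392,510).

```bash
cat >> h.py <<'E'
def wz(im,o,u,v,z):
    c=np.array([(u-im["cx"])/im["fx"],(v-im["cy"])/im["fy"],1.]); H=im["hand_eye"]; A=R.from_rotvec(o["r"])
    s=o["p"]+A.apply(H[:3,3]); d=A.apply(H[:3,:3]@c); return s+d*(z-s[2])/d[2]
E
python3 - <<'E'
from h import *
im=np.load('pics/w1.npz');o=np.load('pics/w1o.npz')
q=[(386,165),(422,167),(374,361),(405,363)]
P=np.array([wz(im,o,u/1.42,v/1.42,26)[:2] for u,v in q]);print(P.round(1))
a=P[:2].mean(0);b=P[2:].mean(0);print((a+b)/2,np.linalg.norm(a-b),np.degrees(np.arctan2(*(a-b)[::-1])))
v=[wz(im,o,u/1.42,w/1.42,29)[:2] for u,w in((398,229),(394.5,309))];print(v,sum(v)/2, np.degrees(np.arctan2(*(v[0]-v[1])[::-1])))
t=np.load('pics/top0.npz');print([onz(t,u/1.42,w/1.42,26)[:2] for u,w in((443.5,366),(525,367.5))])
E
```

```text
[[435.2  57.2]
 [459.8  55.8]
 [424.9 -87.5]
 [448.7 -89.2]]
[442.15246435 -15.9301338 ] 145.21995448570712 85.75931363604899
[array([443.36514095,  14.00587453]), array([440.74262279, -44.73528313])] [442.05388187 -15.3647043 ] 87.44370872809655
[array([442.09829355,  57.41079794]), array([435.98177383, -93.53633476])]
```

```bash
python3 -c "
from h import *
go([441.5,-16.5,21.5],1.51)"
```

```text
t 1.95 at [440.3 -19.3 199.8] yaw 1.568 shift [  2.8   1.2 178.3] turn [0.    0.    0.058] F [-0.3 -0.5  0.5] q [-0.07  0.21  2.06 -0.    0.87 -0.07]
```

```bash
python3 -m inch '[[[3,1.2,40,0,0,0.058,100],[3,1.2,80,0,0,0.058,100],[3,1.2,120,0,0,0.058,100],[3,1.2,150,0,0,0.058,100],[3,1.2,168,0,0,0.058,100],[3,1.2,178,0,0,0.058,100],[3,1.2,178,0,0,0.058,100],[3,1.2,178,0,0,0.058,0],[3,1.2,178,0,0,0.058,0],[3,1.2,178,0,0,0.058,0],[3,1.2,178,0,0,0.058,0],[3,1.2,178,0,0,0.058,0],[3,1.2,178,0,0,0.058,0],[3,1.2,178,0,0,0.058,0],[3,1.2,178,0,0,0.058,0]]]'
```

```text
t: 3.45
ee_pos: [441.8, -15.1, 21.7]
orientation: [-2.286, -2.155, 0.0]
ft_force: [-2.1, 0.1, 2.2]
width: 27.5
grasp_force: 1.0
```

```bash
python3 -m inch '[[[0,0,0,0,0,0,0],[0,0,0,0,0,0,0],[0,0,0,0,0,0,0],[0,0,-10,0,0,0,0],[0,0,-30,0,0,0,0],[0,0,-60,0,0,0,0],[0,0,-100,0,0,0,0],[0,0,-140,0,0,0,0],[0,0,-160,0,0,0,0],[0,0,-160,0,0,0,0]]]'; python3 -c "
from h import *
go([500.7,401.2,150],1.677)"
```

```text
t: 4.45
ee_pos: [443.8, -15.2, 184.8]
orientation: [2.283, 2.151, 0.007]
ft_force: [0.1, 0.1, -3.2]
width: 25.8
grasp_force: 29.9
t 4.45 at [443.8 -15.2 184.8] yaw 1.512 shift [419.  32.  35.] turn [ 0.007  0.001 -0.165] F [ 0.1  0.1 -3.2] q [-0.06  0.24  2.07  0.    0.83 -0.  ]
```

```bash
python3 -m inch '[[[30,2,0,0,0,-0.02,0],[70,5,0,0,0,-0.04,0],[110,8,0,0,0,-0.06,0],[150,11,0,0,0,-0.08,0],[190,14,0,0,0,-0.1,0],[230,17,0,0,0,-0.12,0],[270,20,0,0,0,-0.14,0],[310,23,0,0,0,-0.15,0],[350,26,0,0,0,-0.165,0],[385,29,0,0,0,-0.165,0],[408,31,0,0,0,-0.165,0],[419,32,0,0,0,-0.165,0],[419,32,0,0,0,-0.165,0],[419,32,0,0,0,-0.165,0],[419,32,0,0,0,-0.165,0]]]'; python3 -c "
from h import *
go([500.7,401.2,114],1.677)
save('top','t2',crop=(120,180,400,300),scale=2.8)"
```

```text
t: 5.95
ee_pos: [498.3, 399.9, 181.2]
orientation: [-2.102, -2.335, 0.002]
ft_force: [-0.0, 0.0, -1.4]
width: 25.9
grasp_force: 29.9
t 5.95 at [498.3 399.9 181.2] yaw 1.676 shift [ 1.1  2.6 67.2] turn [-0.001  0.001 -0.001] F [-0.   0.  -1.4] q [ 0.66  0.51  1.64 -0.    0.99  0.55]
```

View pics/t2.png

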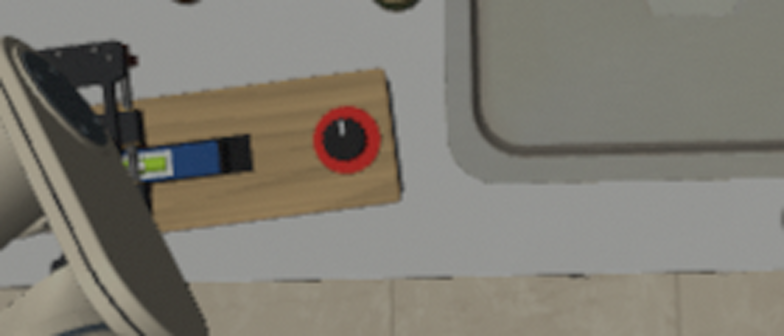

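The level is held over the strip and lined up with it. Its right end is near (240,153) and the knob is at (347,139) in this crop. Lowering it now.

```bash
python3 -m inch '[[[1,2.5,20,0,0,0,0],[1,2.5,40,0,0,0,0],[1,2.5,55,0,0,0,0],[1,2.5,60,0,0,0,0],[1,2.5,62,0,0,0,0],[1,2.5,62,0,0,0,0],[1,2.5,62,0,0,0,0]]]'; for i in 1 2 3; do python3 -m inch '[[[0,0,1.5,0,0,0,0],[0,0,1.5,0,0,0,0]]]'; done
```

```text
t: 6.7
ee_pos: [501.4, 402.9, 120.5]
orientation: [2.101, 2.336, 0.002]
ft_force: [0.4, -0.1, -0.9]
width: 26.1
grasp_force: 29.9
t: 6.9
ee_pos: [501.1, 402.7, 118.5]
orientation: [2.1, 2.336, 0.001]
ft_force: [1.1, -0.1, -1.3]
width: 25.5
grasp_force: 29.9
t: 7.1
ee_pos: [500.9, 402.5, 116.6]
orientation: [-2.101, -2.336, 0.0]
ft_force: [-0.2, -0.5, -2.5]
width: 25.9
grasp_force: 29.9
t: 7.3
ee_pos: [501.1, 402.7, 115.2]
orientation: [2.1, 2.336, 0.0]
ft_force: [-0.9, 0.6, -0.2]
width: 25.7
grasp_force: 29.9
```

```bash
for i in 1 2 3 4; do python3 -m inch '[[[0,0,0.7,0,0,0,0],[0,0,0.7,0,0,0,0]]]' | egrep 'pos|ft'; done
```

```text
ee_pos: [501.2, 402.7, 114.8]
ft_force: [-1.1, 0.4, 2.0]
ee_pos: [501.2, 402.7, 114.1]
ft_force: [-0.4, -0.4, 4.2]
ee_pos: [501.3, 402.7, 113.9]
ft_force: [-0.8, -1.6, 7.3]
ee_pos: [501.4, 402.7, 113.7]
ft_force: [-3.1, -3.1, 10.7]
```

```bash
python3 -m inch '[[[0,0,-1.5,0,0,0,0],[0,0,-1.5,0,0,0,0],[0,0,-1.5,0,0,0,40],[0,0,-1.5,0,0,0,60],[0,0,-1.5,0,0,0,60],[0,0,-1.5,0,0,0,60],[0,0,-1.5,0,0,0,60],[0,0,-10,0,0,0,100],[0,0,-30,0,0,0,100],[0,0,-65,0,0,0,100],[0,0,-100,0,0,0,100],[0,0,-100,0,0,0,100]]]'; python3 -c "
from h import *
go([520,229,200],1.677)
o=status.get_obs();np.savez('pics/w3o.npz',p=o['ee_pos'],r=o['orientation']);save('wrist','w3',scale=1.42)"
```

```text
t: 9.3
ee_pos: [503.4, 404.5, 218.4]
orientation: [2.099, 2.335, 0.015]
ft_force: [0.4, 1.0, 1.3]
width: 86.7
grasp_force: 0.0
t 9.3 at [503.4 404.5 218.4] yaw 1.677 shift [-176.4   -2.2   17.5] turn [ 0.008 -0.005 -0.   ] F [0.4 1.  1.3] q [0.66 0.47 1.61 0.   1.05 0.55]
```

View pics/w3.png

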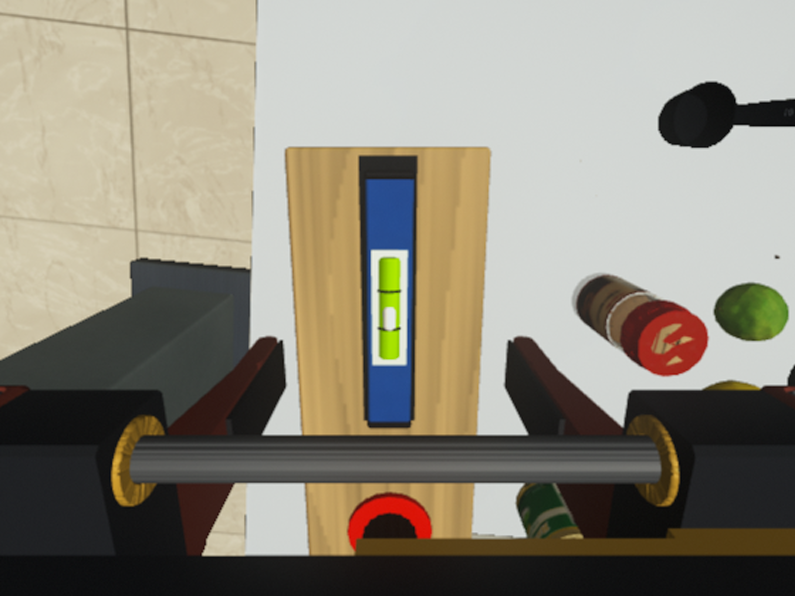

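The level lies on the strip, and the bubble is toward the knob end at (390,319), with the lines at rows 291 and 329. The knob's flange spans columns 349–431 and its far edge is at row 493. I'll cross-check the knob's position.

Run:
```python
from h import *
im=np.load('pics/w3.npz');o=np.load('pics/w3o.npz')
ax=np.array([np.cos(1.677),np.sin(1.677)])
for z in(99,103):
    p=wz(im,o,390/1.42,493/1.42,z)[:2];print(z,p, p-30*ax)
for u,v in((359,160),(417,160)): print(wz(im,o,u/1.42,v/1.42,93)[:2])
t=np.load('pics/top0.npz');print(onz(t,243.5,229.5,103))
for v in(291,329,319,257,358): print(v,wz(im,o,389/1.42,v/1.42,122)[:2])
go([518.5,231,200],1.677)
```

```text
99 [516.99548895 262.91606047] [520.17561305 233.0850898 ]
103 [516.66212978 266.1621982 ] [519.84225388 236.33122754]
[476.27292524 481.45784304]
[509.54057957 485.02062045]
[518.55865763 230.74033216 103.        ]
291 [500.82206635 413.18940593]
329 [503.1243701  390.94236473]
319 [502.50803065 396.89802074]
257 [498.85027483 432.24272463]
358 [504.95583794 373.24498644]
t 9.35 at [502.3 403.6 215.8] yaw 1.677 shift [-173.4   -2.2   15.2] turn [ 0.005 -0.003 -0.   ] F [ 0.1 -0.9  0.4] q [0.66 0.48 1.61 0.   1.05 0.55]
```

```bash
python3 -m inch '[[[-40,-2,0,0,0,0,100],[-85,-2,0,0,0,0,100],[-130,-2,0,0,0,0,100],[-160,-2,5,0,0,0,100],[-172,-3,15,0,0,0,100],[-172,-3,15,0,0,0,100],[-172,-3,15,0,0,0,100]]]'
python3 - <<'E'
from h import *
go([519,231.5,122],1.677)
im=np.load('pics/w3.npz');o=np.load('pics/w3o.npz');f=im["frame"][170:262,262:286].astype(int)
r,g,b=f[...,0],f[...,1],f[...,2]
prof=f[:,10:14].mean(1);print([(170+i,*p.astype(int)) for i,p in enumerate(prof) if 22<i<70])
E
```

```text
t: 10.05
ee_pos: [515.9, 231.8, 196.7]
orientation: [-2.1, -2.335, 0.001]
ft_force: [-0.1, -0.2, -0.4]
width: 87.7
grasp_force: 0.0
t 10.05 at [515.9 231.8 196.7] yaw 1.677 shift [-0.6  3.2 74.7] turn [-0.001 -0.    -0.   ] F [-0.1 -0.2 -0.4] q [0.4  0.39 1.8  0.   0.95 0.29]
[(193, np.int64(159), np.int64(217), np.int64(0)), (194, np.int64(159), np.int64(218), np.int64(0)), (195, np.int64(159), np.int64(217), np.int64(0)), (196, np.int64(159), np.int64(217), np.int64(0)), (197, np.int64(159), np.int64(218), np.int64(0)), (198, np.int64(159), np.int64(218), np.int64(0)), (199, np.int64(159), np.int64(218), np.int64(0)), (200, np.int64(159), np.int64(218), np.int64(0)), (201, np.int64(160), np.int64(218), np.int64(0)), (202, np.int64(159), np.int64(218), np.int64(0)), (203, np.int64(160), np.int64(218), np.int64(0)), (204, np.int64(127), np.int64(175), np.int64(0)), (205, np.int64(69), np.int64(88), np.int64(26)), (206, np.int64(101), np.int64(137), np.int64(16)), (207, np.int64(147), np.int64(203), np.int64(0)), (208, np.int64(160), np.int64(219), np.int64(0)), (209, np.int64(161), n
[... 862 characters left out ...]
(227), np.int64(230), np.int64(227)), (227, np.int64(228), np.int64(230), np.int64(227)), (228, np.int64(228), np.int64(231), np.int64(227)), (229, np.int64(227), np.int64(231), np.int64(227)), (230, np.int64(227), np.int64(229), np.int64(224)), (231, np.int64(222), np.int64(222), np.int64(213)), (232, np.int64(174), np.int64(175), np.int64(154)), (233, np.int64(151), np.int64(196), np.int64(50)), (234, np.int64(162), np.int64(221), np.int64(0)), (235, np.int64(162), np.int64(221), np.int64(0)), (236, np.int64(162), np.int64(221), np.int64(0)), (237, np.int64(162), np.int64(221), np.int64(0)), (238, np.int64(162), np.int64(221), np.int64(0)), (239, np.int64(162), np.int64(221), np.int64(0))]
```

```bash
python3 -m inch '[[[-0.5,3,25,0,0,0,100],[-0.5,3,45,0,0,0,100],[-0.5,3,60,0,0,0,100],[-0.5,3,70,0,0,0,100],[-0.5,3,74.5,0,0,0,100],[-0.5,3,74.5,0,0,0,100],[-0.5,3,74.5,0,0,0,0],[-0.5,3,74.5,0,0,0,0],[-0.5,3,74.5,0,0,0,0],[-0.5,3,74.5,0,0,0,0],[-0.5,3,74.5,0,0,0,0],[-0.5,3,74.5,0,0,0,0],[-0.5,3,74.5,0,0,0,0],[-0.5,3,74.5,0,0,0,0]]]'; python3 -c "
from h import *
go([519,231.5,114],1.677)
save('scene','s4',crop=(190,170,330,310),scale=4)"
```

```text
t: 11.45
ee_pos: [519.2, 231.0, 122.9]
orientation: [2.101, 2.336, -0.0]
ft_force: [0.7, -0.2, -0.0]
width: 35.6
grasp_force: 30.0
t 11.45 at [519.2 231.  122.9] yaw 1.677 shift [ 0.5 -0.2  8.9] turn [-0.  0. -0.] F [ 0.7 -0.2 -0. ] q [ 0.4   0.5   1.83 -0.    0.81  0.29]
```

View pics/s4.png

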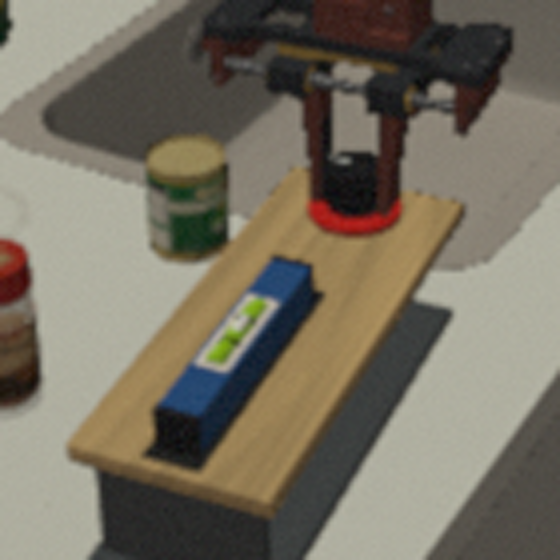

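The knob is held between the fingers at about (352,185) with the tips just over the flange. The bubble is visible in the scene view at about (241,322). Pressing down in steps.

```bash
for i in 1 2 3 4; do python3 -m inch '[[[0,0,1.2,0,0,0,0],[0,0,2.4,0,0,0,0],[0,0,2.4,0,0,0,0]]]' | egrep 'pos|ft'; done
```

```text
ee_pos: [519.4, 230.9, 120.6]
ft_force: [-0.2, -3.8, 3.6]
ee_pos: [519.5, 230.7, 118.3]
ft_force: [-1.2, -4.6, 7.4]
ee_pos: [519.7, 230.6, 116.1]
ft_force: [-0.0, -5.9, 8.6]
ee_pos: [520.6, 230.7, 114.7]
ft_force: [0.1, -6.7, 14.9]
```

```bash
python3 -m inch '[[[0,0,-0.5,0,0,0.06,0],[0,0,-1,0,0,0.12,0],[0,0,-1.5,0,0,0.18,0],[0,0,-2,0,0,0.24,0],[0,0,-2,0,0,0.24,0]]]' | egrep 'pos|ft|ori|grasp'; python3 -m inch '[[[0,0,-0.5,0,0,0.06,0],[0,0,-1,0,0,0.12,0],[0,0,-1.5,0,0,0.18,0],[0,0,-2,0,0,0.24,0],[0,0,-2,0,0,0.24,0]]]' | egrep 'pos|ft|ori|grasp'
python3 -m inch '[[[0,0,0,0,0,0,0],[0,0,0,0,0,0,0],[0,0,0,0,0,0,0],[0,0,0,0,0,0,0],[0,0,0,0,0,0,0],[0,0,0,0,0,0,0],[0,0,0,0,0,0,0],[0,0,0,0,0,0,0],[0,0,0,0,0,0,0],[0,0,0,0,0,0,0],[0,0,0,0,0,0,0],[0,0,0,0,0,0,0]]]' |egrep 'pos|ft|t:'
python3 -c "
from h import *
go([519,231.5,114],1.677);print(status.get_obs()['moment'])
im=save('scene','s5',crop=(200,205,300,285),scale=8)
im=save('top','t5',crop=(130,200,270,280),scale=5)"
```

```text
ee_pos: [520.4, 230.9, 116.8]
orientation: [2.365, 2.065, 0.003]
ft_force: [1.2, -5.9, 13.7]
grasp_force: 30.0
ee_pos: [520.4, 231.1, 118.8]
orientation: [2.596, 1.767, 0.004]
ft_force: [0.6, -3.3, 14.1]
grasp_force: 30.0
t: 14.9
ee_pos: [520.6, 231.1, 118.8]
ft_force: [-0.6, -2.9, 14.2]
t 14.9 at [520.6 231.1 118.8] yaw 1.197 shift [-0.2 -1.6  4.8] turn [ 0.003 -0.001 -0.48 ] F [-0.6 -2.9 14.2] q [ 0.4   0.51  1.83 -0.    0.8   0.77]
[-0.75097315  0.04365974  0.01576457]
```

View pics/s5.png

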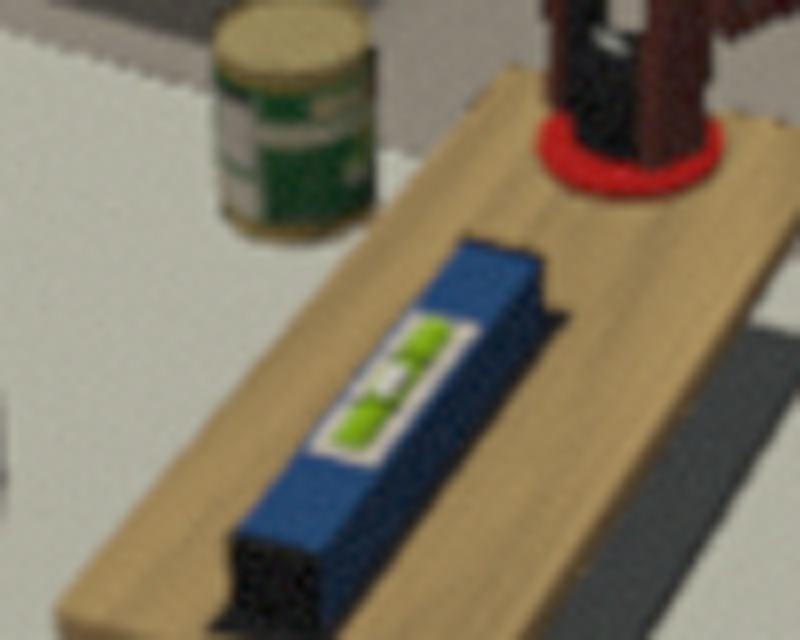

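View pics/t5.png

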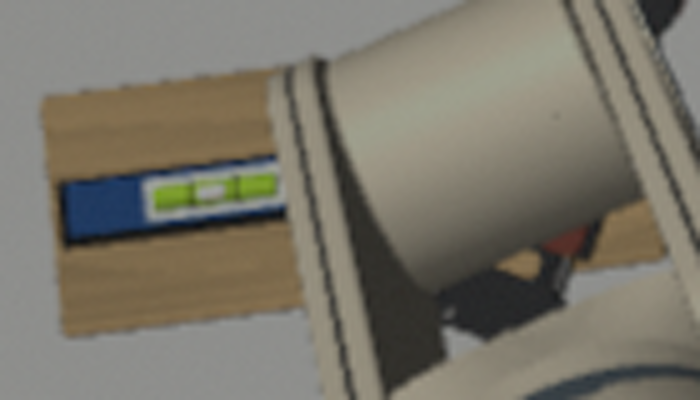

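Scene view: the knob is held with the bubble near (389,379), and the vial runs from about (345,445) to (437,322). In the top crop the bubble is at about (211,190) and the vial spans 155–277, so it is close to centre. I'll measure it at sub-pixel level.

```bash
cat > bub.py <<'E'
from h import *
def frames(n,k=6): return np.mean([optics.get_image(n)["frame"].astype(float) for _ in range(k)],0)
def prof(name,k=6):
    im=optics.get_image(name); f=frames(name,k)
    c=np.array([502.,402.]);ax=np.array([np.cos(1.677),np.sin(1.677)])
    s=np.arange(-45,45.1,.5);nx=np.array([-ax[1],ax[0]])
    M=[]
    for w in (-2,-1,0,1,2):
        uv=np.array([proj(im,[*(c+a*ax+w*nx),124]) for a in s],np.float32)
        M.append(cv2.remap(f.astype(np.float32),uv[:,:1],uv[:,1:],cv2.INTER_CUBIC)[:,0])
    return s,np.mean(M,0)
for n in("scene","top"):
    s,p=prof(n); sat=p[:,1]-p[:,2]   # green minus blue: high on lime, low on white
    hi=np.percentile(sat,90); h=hi/2
    g=np.nonzero(sat>h)[0]; cr=[s[i]+(h-sat[i])/(sat[i+1]-sat[i])*.5 for i in range(len(s)-1) if (sat[i]-h)*(sat[i+1]-h)<0]
    print(n,"crossings",np.round(cr,1)," (+ = toward hinge)")
    print(" ".join(f"{a:.0f}:{x:.0f}/{y:.0f}" for a,x,y in zip(s[20:-20:3],sat[20:-20:3],p[20:-20:3].sum(1)/3)))
F=np.array([status.get_obs()["ft_force"]]);print(F,status.get_obs()["t"])
E
python3 bub.py
```

```text
scene crossings [-28.5  -6.7   9.7  32.3]  (+ = toward hinge)
-35:-41/74 -34:-30/83 -32:-12/95 -30:13/109 -29:46/121 -28:73/129 -26:93/132 -24:104/132 -23:105/129 -22:109/126 -20:112/124 -18:113/123 -17:114/120 -16:110/118 -14:101/114 -12:93/108 -11:87/102 -10:81/103 -8:70/117 -6:54/135 -5:36/154 -4:23/170 -2:16/179 -0:18/182 1:21/180 2:24/179 4:24/179 6:26/174 7:35/159 8:46/140 10:59/121 12:74/109 13:87/104 14:101/103 16:111/108 18:116/116 19:118/121 20:114/123 22:112/122 24:113/122 25:111/123 26:111/121 28:109/119 30:98/121 31:76/128 32:52/141 34:33/154
top crossings [-31.9  -7.9   5.9  26.6]  (+ = toward hinge)
-35:10/140 -34:16/122 -32:52/106 -30:94/99 -29:108/102 -28:112/106 -26:110/105 -24:109/105 -23:109/106 -22:109/106 -20:109/106 -18:110/105 -17:113/107 -16:103/100 -14:84/86 -12:87/86 -11:95/95 -10:91/100 -8:58/118 -6:20/137 -5:9/148 -4:8/152 -2:10/152 -0:11/152 1:10/152 2:5/153 4:22/147 6:48/131 7:65/101 8:80/83 10:91/91 12:103/99 13:109/105 14:109/105 16:108/104 18:108/104 19:108/104 20:108/103 22:109/103 24:115/100 25:103/105 26:59/129 28:17/143 30:-0/134 31:-16/109 32:-29/79 34:-36/64
[[-0.12348675 -4.0151288  14.0705951 ]] 15.7
```

```bash
python3 -m inch '[[[0,0,-0.2,0,0,0.03,0],[0,0,-0.4,0,0,0.07,0],[0,0,-0.4,0,0,0.07,0],[0,0,-0.4,0,0,0.07,0],[0,0,-0.4,0,0,0.07,0],[0,0,-0.4,0,0,0.07,0],[0,0,-0.4,0,0,0.07,0],[0,0,-0.4,0,0,0.07,0],[0,0,-0.4,0,0,0.07,0],[0,0,-0.4,0,0,0.07,0],[0,0,-0.4,0,0,0.07,0],[0,0,-0.4,0,0,0.07,0]]]'; python3 bub.py | egrep 'cross|\[\['
```

```text
t: 16.9
ee_pos: [520.5, 231.2, 119.3]
orientation: [2.655, 1.678, 0.004]
ft_force: [-1.0, -4.0, 15.2]
width: 35.2
grasp_force: 30.0
scene crossings [-28.5  -8.6   8.6  32.1]  (+ = toward hinge)
top crossings [-32.   -8.8   5.6  26.8]  (+ = toward hinge)
[[-1.13457931 -3.62241119 15.12342827]] 17.6
```

The bubble offset is about +1.0 mm in the top view and -0.9 to -1.8 mm in the scene view. It is centred well inside the 3 mm limit, with a steady push of about 15 N.

```bash
python3 -c "
from workcell import ctrl
print(ctrl.close_job())"
```

```text
the job is handed in; nothing more can be done
None
```

The job is handed in, though the judge returned no verdict: the level lies vial-up on the strip, and the knob is held and pressed at about 15 N with the shelf home. By my camera measurements the bubble is within about 2 mm of centre, and I never went near the tin, jar or shaker.

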